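# Nest empty pots up to the height gauge

### The job

Nest the loose narrow white pots one at a time into the pot that stands on the round metal base, each fully down and upright, until the top rim is level with the top of the steel gauge post that stands next to that base, then stop. Leave the pot on the base where it is, and leave any pot you do not need, the wide pot and the pink mould at the left where they stand.

Things in the scene. Friction and masses are not known exactly. Their poses are not given: they have to be found in the camera images.
- base: round aluminium base, fixed to the bench (all sizes in mm), 90 in diameter and 4 thick, with a low ring (4 high) in its middle that holds the foot of the starter pot. Origin: centre of its underside, on the bench.
- starter: white pot exactly like pot1, pot2 and pot3 (55 mm high, 62 in diameter), loose. Stands on the base, its foot held in the ring, underside 4 above the bench and its rim at 59; the stack is built in it, its rim rising to 79, 99, 119 with one, two, three more pots. Origin: centre of underside, z up its axis.
- pot1: loose empty white pot, one of four alike (mm), open at the top, 55 high. Top 20 is an upright collar, outer diameter 62, mouth 55; below, the body tapers from 52 to 35 at the foot. Wall 3, 60 g. Set into its like it slides down till the collar rests on that pot's rim (1.5 side play): each adds 20 to the height. Origin: centre of underside, z up its axis.
- pot2: loose empty white pot, one of four alike (mm), open at the top, 55 high. Top 20 is an upright collar, outer diameter 62, mouth 55; below, the body tapers from 52 to 35 at the foot. Wall 3, 60 g. Set into its like it slides down till the collar rests on that pot's rim (1.5 side play): each adds 20 to the height. Origin: centre of underside, z up its axis.
- pot3: loose empty white pot, one of four alike (mm), open at the top, 55 high. Top 20 is an upright collar, outer diameter 62, mouth 55; below, the body tapers from 52 to 35 at the foot. Wall 3, 60 g. Set into its like it slides down till the collar rests on that pot's rim (1.5 side play): each adds 20 to the height. Origin: centre of underside, z up its axis.
- gauge_low: turned steel post 99 mm high, fixed on the bench: foot 40 in diameter, stem 14, head 22 with a flat top; like the other post but 20 shorter: a stack of the starter and two more pots is level with it. Which of the two stands next to the base (90 from its centre, on its far side) varies; the other stands off to the right and does not count. Origin: centre of the foot's underside.
- gauge_high: turned steel post 119 mm high, fixed on the bench: foot 40 in diameter, stem 14, head 22 with a flat top; like the other post but 20 taller: a stack of the starter and three more pots is level with it. Which of the two stands next to the base (90 from its centre, on its far side) varies; the other stands off to the right and does not count. Origin: centre of the foot's underside.
- wide_pot: white plastic pot of another kind, wider and lower: 71 in diameter and 45 high; it does not nest with the narrow pots. Stands loose among them; not to be moved. Sizes in mm. Origin: centre of the underside.
- mould: pink rubber mould block, 80 x 57 x 23, loose on the bench to the left; not to be moved. Sizes in mm. Origin: centre of the underside.
Things that resemble listed ones, but are neither listed nor needed, are in the scene too. Leave any black or yellow look-alike of the gauge_high alone.

How it is judged:
By the outcome, as a careful person would: the job done as asked, in the order asked, and still so for the second after the job is handed in, with the robot touching nothing.
It also fails if it takes over 61 s, if anything falls off the work surface, if the arm or the gripper's body presses on something with over 40 N, if the wrist force passes 120 N, or if a joint passes its speed limit or range.

### The arm

A 7-joint arm with a two-finger parallel gripper is mounted at the origin on a cart in front of the work surface, level with it; the furniture and walls round the work are solid. World frame = base frame: x ahead of the robot, y to its left, z up, the work surface at z = 0. Lengths are in m, angles in rad, forces in N, time in s.
With the tool pointing down it reaches from about 0.4 to 0.85 m from the base axis. Payload 10.4 kg.
Tool frame: the origin (TCP) lies midway between the tips of the shut fingers; the grasp point (between the pads) lies 19 mm behind it; z points along the fingers, x is the direction in which the jaws open and shut, and the axes are right-handed (so a half turn about z gives the same grasp; the last joint's range is limited). The gripper opens to 85 mm and grips with 20 to 120 N. Pads are 22 mm wide; open, the fingers measure 114 mm over their backs; the gripper's body (76 mm by 85 mm) begins 54 mm behind the grasp point. The pads swing forward as they close: fully open they stand 13 mm farther back than shut.
Start: joints at [1.27, 0.332, -0.065, 1.46, 0.022, 1.35, -0.088], TCP at [0.171, -0.601, 0.231] pointing down, gripper open.
Joint ranges: [-2.6, 2.6], [-0.5, 2.12], [-1.47, 1.34], [0.16, 2.42], [-1.27, 4.41], [0.06, 2.06], [-2.6, 2.6]. Speed limits (rad/s): [2.22, 2.22, 2.79, 2.79, 3.14, 3.14, 3.14].

### API

Orientations are given as a 3x3 rotation matrix whose columns are the frame's x, y, z axes.
In Python, from workcell import bot gives the robot as it stands. The module is installed in compiled form; this text tells all that it offers.
- The arm moves only by the tool send_rows, never from a script. Its argument "targets" is text: rows parted by semicolons, each of 7 numbers parted by spaces: the shift along the tool's x, y, z in mm, then the turn, a rotation vector about the tool's x, y, z in degrees, then the finger opening in mm, from 0 to 85.4. A call has 1 to 8 rows; each row shifts and turns the commanded pose from where the row before left it, along the tool's axes as they then stand; what a row does not reach is not made up. A row lasts 1/12 s, in which the tool goes at most 41.7 mm and 7.16 degrees, less where a joint would pass 70% of its speed; a pose out of reach is approached as far as the arm can. A call with a gripper value outside its range is refused whole. The fingers move at their own pace and stop on an object; the grip force is fixed at half the most. Time passes only in rows, so rows that do not move let the fingers close. It gives the time, the measured TCP pose, the force and the opening at its end, in the units of the state.
- bot.get_state(): the state, without advancing time (a new reading comes with each control period).
- bot.read_camera(name): name is "side" or "top"; returns a dict with "image" (480x640x3 uint8, red, green, blue), "depth" (480x640 float32, m along the optical axis (not along the pixel's ray), 0 where there is no reading), "intrinsics" (3x3 intrinsics, pixels), "R" (3x3) and "t" (3): a world point X has camera coordinates R X + t. Camera axes: x right, y down, z forward; pixel columns grow to the right and rows downward; lengths in m; the calibration is good to about 2 mm. A picture is of the moment at which its call begins.
- bot.close_job(): hands the job in, once; it reports no verdict.
Trained networks look in a picture, given as the dict that the camera call returned (one of the last four; its "shot" number tells which), for a name from the list of things; names that differ only in an ending like _2 or _b are one class to them, and where a whole thing is asked for, a point or a joint stands for the part that bears it (a point fixed in the world has none). Each returns a list of dicts, best first, with "conf" (0 to 1); they miss things now and then, are a little off and sometimes report something else, mostly with a low value. They report only what shows in the picture. A call takes as long as a camera call. They do not tell look-alikes from the thing itself.
- bot.cut_out(picture, query): "region" (480x640 bool, what is visible of it) and "xy" ([column, row] in pixels, amid what is visible of it).
The state is a dict: "time": time; "joint_pos": joint angles; "dq": joint speeds; "effort": joint torques, N m; "tcp_pos": TCP position; "tool_rot": TCP orientation; "contact_force": force on the tool from outside, world axes, zero at the start; "moment": the same for the moment, N m; "opening": finger opening in m.
Only numpy, scipy, OpenCV 4.12 (cv2) and the standard library are available. Lean on these libraries where they do the work, as an engineer would, in place of code of your own. Each camera call takes 0.05 s, during which the arm holds its last target.

## Working session

There is one attempt and no reset: what is moved stays moved. The work goes in short steps, Python scripts to look and compute and a tool call to move; the robot and the scene stay as the last step left them, time stands still between calls to the robot, and variables do not carry over. Pictures are saved under pics/ and viewed, and the job is handed in when it is done.

Besides the shell and the picture viewer there is one more tool, called as a command line: name --argument value ..., lists and objects as JSON in quotes. send_rows: Moves the arm, as the interface text tells. Its arguments: {"type":"object","properties":{"targets":{"type":"string"}},"required":["targets"]}

```bash
mkdir -p pics; python3 - <<'E'
from workcell import bot
import cv2,numpy as np,pickle
s=bot.get_state();print({k:np.round(v,3).tolist() for k,v in s.items()})
for n in ("top","side"):
    p=bot.read_camera(n);cv2.imwrite(f"pics/{n}0.png",p["image"][:,:,::-1]);pickle.dump(p,open(f"{n}0.pkl","wb"))
    print(n,p["intrinsics"].round(1).tolist(),p["R"].round(3).tolist(),p["t"].round(3).tolist(),[k for k in p])
E
```

```text
{'time': 0.0, 'joint_pos': [1.27, 0.333, -0.065, 1.461, 0.022, 1.35, -0.088], 'dq': [-0.0, -0.0, 0.001, -0.001, -0.001, 0.001, -0.002], 'effort': [0.001, -62.544, 0.05, -39.161, 0.016, 0.01, -0.0], 'tcp_pos': [0.171, -0.601, 0.231], 'tool_rot': [[0.274, -0.962, -0.0], [-0.962, -0.274, 0.001], [-0.001, 0.0, -1.0]], 'contact_force': [-0.04, -0.68, -0.036], 'moment': [0.039, 0.033, -0.036], 'opening': 0.085}
top [[582.9, 0.0, 318.3], [0.0, 582.9, 243.0], [0.0, 0.0, 1.0]] [[0.025, -1.0, -0.0], [-0.998, -0.025, -0.053], [0.053, 0.001, -0.999]] [0.001, 0.538, 1.497] ['image', 'depth', 'intrinsics', 'R', 't', 'shot']
side [[603.9, 0.0, 322.4], [0.0, 603.9, 244.9], [0.0, 0.0, 1.0]] [[0.937, -0.349, 0.004], [-0.191, -0.521, -0.832], [0.293, 0.779, -0.554]] [-0.543, 0.133, 1.636] ['image', 'depth', 'intrinsics', 'R', 't', 'shot']
```

View pics/top0.png

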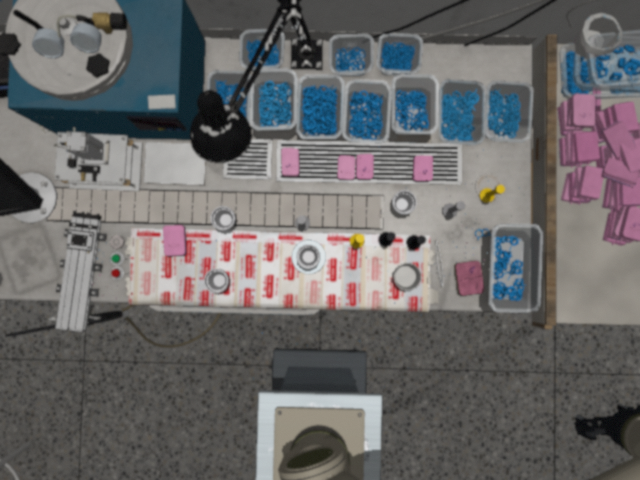

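View pics/side0.png

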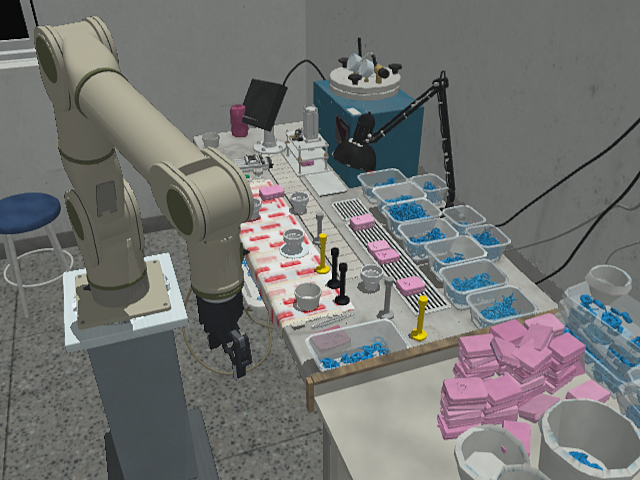

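The top view shows narrow pots at about (223,218), (217,281) and (402,204). The starter is on the base at (308,256) and the wide pot at (405,277). The steel post by the base is at (302,222), and the other steel post is at (452,210). The black and yellow look-alikes are at (357,241), (386,239), (415,242) and (490,193). Next I'll measure these.

```bash
cat > h.py <<'E'
import numpy as np,cv2
def pts(p,mask=None):
    K=p["intrinsics"];d=p["depth"]
    v,u=np.nonzero((d>0)&(mask if mask is not None else True))
    z=d[v,u];c=np.stack([(u-K[0,2])/K[0,0]*z,(v-K[1,2])/K[1,1]*z,z],1)
    return (c-p["t"])@p["R"],u,v
def proj(p,X):
    c=p["R"]@np.asarray(X)+p["t"];c=p["intrinsics"]@c;return c[:2]/c[2]
E
python3 - <<'E'
from workcell import bot
from h import *
for n in ("top","side"):
    p=bot.read_camera(n)
    for q in ("pot1","starter","wide_pot","gauge_low","gauge_high","base","mould"):
        for r in bot.cut_out(p,q):
            if r["conf"]<.2: continue
            P,u,v=pts(p,r["region"])
            if len(P)<5: continue
            zt=np.percentile(P[:,2],97)
            T=P[P[:,2]>zt-.008]
            print(n,q,round(r["conf"],2),np.round(r["xy"]).tolist(),len(P),"ztop %.3f"%zt,"bbox-mid",np.round((T[:,:2].max(0)+T[:,:2].min(0))/2,3),"ext",np.round(np.ptp(T[:,:2],axis=0),3))
p=bot.read_camera("top")
I=p["image"][:,:,::-1]
cv2.imwrite("pics/topz.png",cv2.resize(I[170:320,190:500],None,fx=2.58,fy=2.58,interpolation=cv2.INTER_CUBIC))
E
```

```text
top pot1 0.97 [216.0, 282.0] 492 ztop 0.059 bbox-mid [0.434 0.269] ext [0.058 0.06 ]
top pot1 0.85 [224.0, 218.0] 456 ztop 0.056 bbox-mid [0.59  0.258] ext [0.056 0.06 ]
top pot1 0.82 [405.0, 201.0] 454 ztop 0.055 bbox-mid [ 0.645 -0.202] ext [0.058 0.06 ]
top starter 0.9 [308.0, 257.0] 462 ztop 0.062 bbox-mid [0.501 0.039] ext [0.058 0.061]
top starter 0.55 [316.0, 264.0] 405 ztop 0.010 bbox-mid [0.501 0.039] ext [0.084 0.086]
top wide_pot 0.86 [407.0, 278.0] 603 ztop 0.047 bbox-mid [ 0.457 -0.214] ext [0.069 0.069]
top gauge_low 0.58 [301.0, 222.0] 188 ztop 0.101 bbox-mid [0.588 0.058] ext [0.02 0.02]
top gauge_high 0.69 [454.0, 211.0] 210 ztop 0.123 bbox-mid [ 0.63  -0.327] ext [0.02  0.018]
top gauge_high 0.66 [415.0, 243.0] 190 ztop 0.122 bbox-mid [ 0.545 -0.232] ext [0.02  0.018]
top gauge_high 0.62 [357.0, 241.0] 184 ztop 0.122 bbox-mid [ 0.546 -0.086] ext [0.019 0.02 ]
top gauge_high 0.55 [490.0, 193.0] 237 ztop 0.120 bbox-mid [ 0.673 -0.423] ext [0.018 0.019]
top gauge_high 0.48 [388.0, 239.0] 194 ztop 0.123 bbox-mid [ 0.55  -0.161] ext [0.017 0.02 ]
top base 0.77 [314.0, 27
[... 704 characters left out ...]
0, 288.0] 360 ztop 0.123 bbox-mid [ 0.547 -0.236] ext [0.021 0.027]
side gauge_high 0.81 [386.0, 300.0] 347 ztop 0.123 bbox-mid [ 0.633 -0.329] ext [0.023 0.023]
side gauge_high 0.75 [334.0, 272.0] 281 ztop 0.123 bbox-mid [ 0.552 -0.165] ext [0.02  0.024]
side gauge_high 0.73 [419.0, 323.0] 397 ztop 0.121 bbox-mid [ 0.676 -0.427] ext [0.021 0.023]
side gauge_high 0.7 [324.0, 257.0] 327 ztop 0.123 bbox-mid [ 0.547 -0.085] ext [0.022 0.028]
side base 0.75 [293.0, 253.0] 298 ztop 0.014 bbox-mid [0.502 0.032] ext [0.087 0.083]
side base 0.43 [299.0, 202.0] 307 ztop 0.057 bbox-mid [0.593 0.256] ext [0.06  0.073]
side mould 0.6 [270.0, 193.0] 286 ztop 0.032 bbox-mid [0.533 0.383] ext [0.078 0.069]
```

View pics/topz.png

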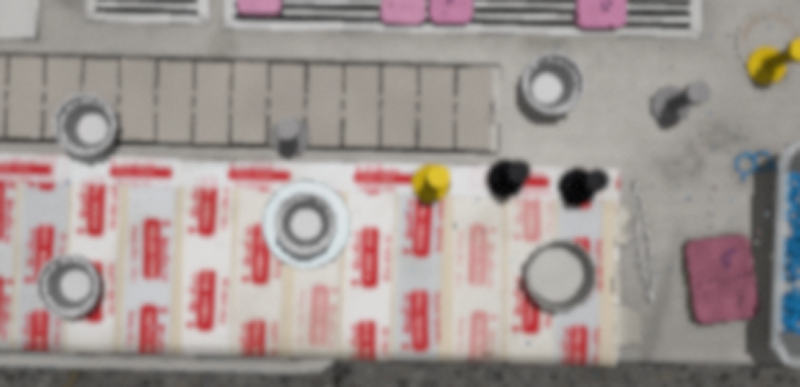

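The steel post by the base tops out at 0.101 m, and it is 0.089 m from the base centre. The other post reads 0.123 m, so the near one is the 99 mm gauge and two pots are needed.

Candidates for a narrow pot:
- **(216,282), (224,218) and (405,201):** all 62 mm wide and about 55 high. I'll use the two on the left, (216,282) and (224,218), and leave (405,201).
- **(308,257):** the starter. It stays where it is.
- **(407,278):** the wide pot, 69 mm wide and 47 high. Rejected.

Now I'll refine the centres and check a close crop.

```bash
cat >> h.py <<'E'
def rim(p,c,zt,rad=.031,tol=.007):
    """fit circle of known outer radius to rim points near c"""
    from scipy.optimize import least_squares
    P,u,v=pts(p);m=(np.hypot(P[:,0]-c[0],P[:,1]-c[1])<.05)&(abs(P[:,2]-zt)<tol)
    T=P[m];
    # outer boundary via hull
    h=cv2.convexHull(T[:,:2].astype(np.float32))[:,0]
    f=lambda a:np.hypot(h[:,0]-a[0],h[:,1]-a[1])-a[2]
    r=least_squares(f,[c[0],c[1],rad],loss="soft_l1",f_scale=.001)
    g=T[:,:2]; mm=np.hypot(g[:,0]-r.x[0],g[:,1]-r.x[1])>.02
    return r.x.round(4),np.median(T[:,2]).round(4),g[mm].mean(0).round(4),len(T)
E
python3 - <<'E'
from workcell import bot
from h import *
for n in ("top","side"):
    p=bot.read_camera(n)
    for name,c,z in (("A",(.434,.269),.057),("B",(.59,.258),.056),("C",(.645,-.202),.055),("S",(.501,.039),.061),("G",(.588,.058),.101),("G2",(.630,-.327),.121)):
        try: print(n,name,*rim(p,c,z))
        except Exception as e: print(n,name,e)
    P,u,v=pts(p)
    for c in ((.434,.2),(.59,.18),(.501,-.03),(.70,-.202),(.60,-.30)):
        m=np.hypot(P[:,0]-c[0],P[:,1]-c[1])<.012; print(n,"bench",c,np.median(P[m,2]).round(4) if m.any() else None)
    I=p["image"][:,:,::-1]
    if n=="side": cv2.imwrite("pics/sidez.png",cv2.resize(I[170:330,230:440],None,fx=3.6,fy=3.6,interpolation=cv2.INTER_CUBIC))
E
```

```text
top A [0.4336 0.2691 0.0303] 0.0547 [0.4336 0.2712] 105
top B [0.5925 0.258  0.0306] 0.0532 [0.5921 0.2577] 100
top C [ 0.6448 -0.2017  0.0305] 0.0521 [ 0.6441 -0.2029] 106
top S [0.5011 0.0389 0.0301] 0.0586 [0.5017 0.0387] 91
top G [0.5885 0.0577 0.0105] 0.0979 [nan nan] 63
top G2 [ 0.6307 -0.3271  0.0102] 0.1193 [nan nan] 58
top bench (0.434, 0.2) -0.0006
top bench (0.59, 0.18) -0.0032
top bench (0.501, -0.03) -0.0009
top bench (0.7, -0.202) -0.0018
top bench (0.6, -0.3) -0.0019
side A [0.4238 0.2726 0.0415] 0.0557 [0.4527 0.2638] 43
side B [0.5938 0.2573 0.0329] 0.054 [0.5929 0.2547] 94
side C [ 0.6459 -0.2032  0.0324] 0.0536 [ 0.646  -0.2032] 149
side S [0.5029 0.0384 0.0328] 0.0597 [0.5019 0.0378] 128
side G [0.5908 0.0565 0.0126] 0.1009 [nan nan] 36
side G2 [ 0.6315 -0.3302  0.0118] 0.1209 [nan nan] 57
side bench (0.434, 0.2) -0.7901
side bench (0.59, 0.18) 0.0018
side bench (0.501, -0.03) -0.0009
side bench (0.7, -0.202) -0.0031
side bench (0.6, -0.3) 0.0013h.py:19: RuntimeWarning: Mean of empty slice.
  return r.x.round(4),np.median(T[:,2]).round(4),g[mm].mean(0).round(4),len(T)
  ret = um.true_divide(
```

View pics/sidez.png

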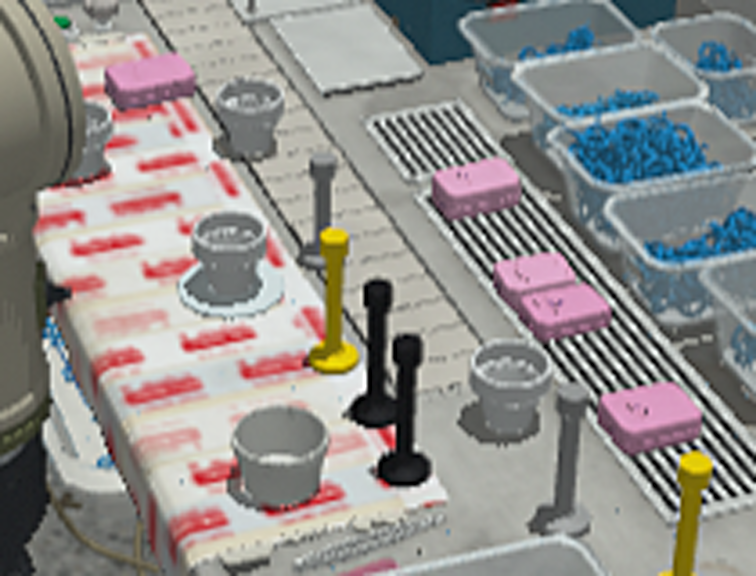

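The crop agrees: steel post beside the base is clearly the shorter one, and both left pots have the collared narrow shape. Starting the approach along an arc.

send_rows --targets "-15 -30 0 0 0 0 85; -21 -33 0 0 0 0 85; -21 -33 0 0 0 0 85; -21 -33 0 0 0 0 85; -21 -33 0 0 0 0 85; -21 -33 0 0 0 0 85; -21 -33 0 0 0 0 85; -21 -33 0 0 0 0 85"

```text
time: 1.72
tcp_pos: [0.3789, -0.3721, 0.2316]
tool_rot: [[0.274, -0.962, 0.0], [-0.962, -0.274, -0.001], [0.001, -0.0, -1.0]]
contact_force: [-0.0, -0.3, 0.6]
opening: 0.0851
```

send_rows --targets "-30 -21 0 0 0 0 85; -30 -21 0 0 0 0 85; -30 -21 0 0 0 0 85; -30 -21 0 0 0 0 85; -30 -21 0 0 0 0 85; -30 -21 0 0 0 0 85; -30 -21 0 0 0 0 85; -30 -21 0 0 0 0 85"

```text
time: 2.38
tcp_pos: [0.474, -0.0951, 0.2316]
tool_rot: [[0.274, -0.962, 0.001], [-0.962, -0.274, -0.001], [0.001, -0.001, -1.0]]
contact_force: [0.5, -0.5, 0.2]
opening: 0.085
```

send_rows --targets "-30 -21 0 0 0 0 85; -30 -21 0 0 0 0 85; -30 -21 0 0 0 0 85; -30 -21 0 0 0 0 85; -30 -21 0 0 0 0 85; -30 -21 0 0 0 0 85; -30 -21 0 0 0 0 85; -30 -21 0 0 0 0 85"

```text
time: 3.05
tcp_pos: [0.57, 0.1816, 0.2314]
tool_rot: [[0.273, -0.962, 0.0], [-0.962, -0.273, -0.0], [0.0, -0.0, -1.0]]
contact_force: [0.2, 0.6, 0.3]
opening: 0.085
```

```bash
cat > go.py <<'E'
import sys,numpy as np
from workcell import bot
s=bot.get_state();d=np.array(list(map(float,sys.argv[1:4])))-s["tcp_pos"]
print("t",s["time"],"tcp",s["tcp_pos"].round(4) if hasattr(s["tcp_pos"],"round") else s["tcp_pos"],"tool mm",(np.array(s["tool_rot"]).T@d*1000).round(1),"q",np.round(s["joint_pos"],2),"F",np.round(s["contact_force"],1))
E
python3 go.py .5925 .258 .12
```

```text
t 3.05 tcp [0.57   0.1816 0.2314] tool mm [-67.4 -42.5 111.4] q [ 0.19  0.36 -0.72  1.51  0.24  1.37 -1.85] F [0.2 0.6 0.3]
```

send_rows --targets "-23 -14 20 0 0 0 85; -22 -14 20 0 0 0 85; -22 -14 20 0 0 0 85; 0 0 20 0 0 0 85; 0 0 20 0 0 0 85; 0 0 10 0 0 0 85; 0 0 0 0 0 0 85"

```text
time: 3.63
tcp_pos: [0.5905, 0.255, 0.1188]
tool_rot: [[0.274, -0.962, -0.004], [-0.962, -0.274, -0.002], [0.001, 0.004, -1.0]]
contact_force: [0.5, -1.0, -0.4]
opening: 0.085
```

```bash
python3 go.py .5925 .258 .027; python3 - <<'E'
from workcell import bot
import cv2
p=bot.read_camera("side");cv2.imwrite("pics/s1.png",cv2.resize(p["image"][130:290,180:390,::-1],None,fx=3.6,fy=3.6,interpolation=cv2.INTER_CUBIC))
E
```

```text
t 3.6333 tcp [0.5905 0.255  0.1188] tool mm [-2.4 -3.1 91.8] q [ 0.03  0.55 -0.69  1.51  0.36  1.22 -2.01] F [ 0.5 -1.  -0.4]
```

View pics/s1.png

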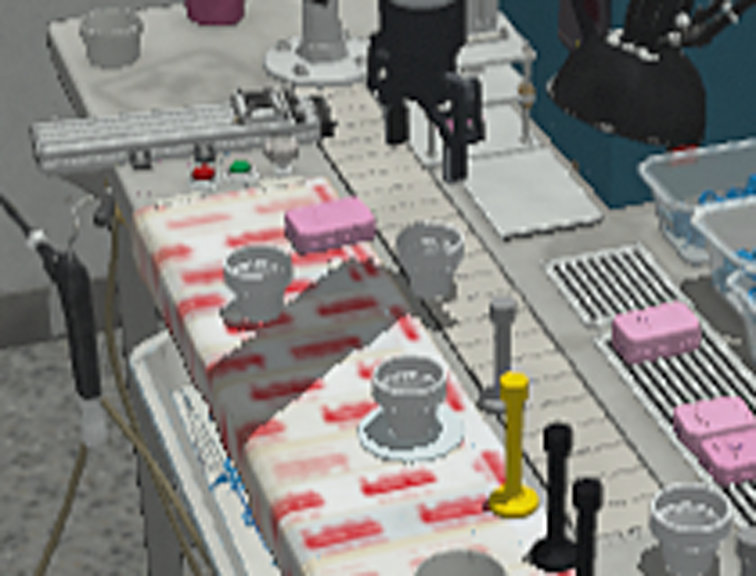

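The gripper is above the far-left pot, at crop (430,255), and straddles it. I'll descend.

send_rows --targets "-1 -2 18 0 0 0 85; -1 -1 18 0 0 0 85; 0 0 18 0 0 0 85; 0 0 18 0 0 0 85; 0 0 12 0 0 0 85; 0 0 7 0 0 0 85; 0 0 0 0 0 0 85"

```text
time: 4.27
tcp_pos: [0.5938, 0.2583, 0.0299]
tool_rot: [[0.274, -0.962, -0.001], [-0.962, -0.274, -0.0], [0.0, 0.001, -1.0]]
contact_force: [-0.1, -0.6, 0.6]
opening: 0.0853
```

```bash
python3 go.py .5925 .258 .027; python3 - <<'E'
from workcell import bot
import cv2
p=bot.read_camera("side");cv2.imwrite("pics/s2.png",cv2.resize(p["image"][140:260,220:370,::-1],None,fx=4.8,fy=4.8,interpolation=cv2.INTER_CUBIC))
E
```

```text
t 4.2667 tcp [0.5938 0.2583 0.0299] tool mm [-0.   1.3  2.9] q [-0.    0.65 -0.65  1.57  0.43  1.07 -2.06] F [-0.1 -0.6  0.6]
```

View pics/s2.png

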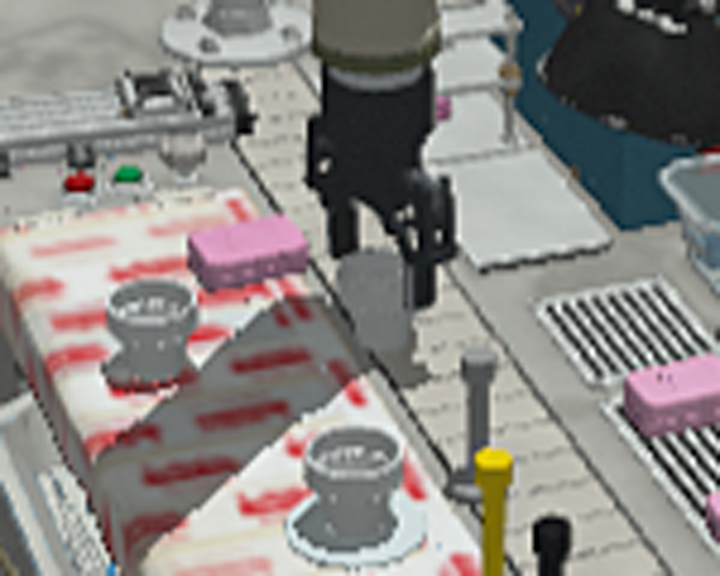

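The fingers straddle the pot at crop (375,300) and their tips reach to about mid-pot. I'll settle the last millimetres and close.

send_rows --targets "0 1 2 0 0 0 85; 0 0 0 0 0 0 58; 0 0 0 0 0 0 56; 0 0 0 0 0 0 55; 0 0 0 0 0 0 55; 0 0 0 0 0 0 55; 0 0 0 0 0 0 55; 0 0 0 0 0 0 55"

```text
time: 4.98
tcp_pos: [0.5938, 0.2589, 0.03]
tool_rot: [[0.274, -0.962, 0.002], [-0.962, -0.274, 0.001], [-0.0, -0.002, -1.0]]
contact_force: [-1.4, -0.3, 6.4]
opening: 0.0604
```

send_rows --targets "0 0 -2 0 0 0 55; 0 0 -4 0 0 0 55; 0 0 -8 0 0 0 55; 0 0 -8 0 0 0 55; 0 0 -8 0 0 0 55; 0 0 0 0 0 0 55"

```text
time: 5.48
tcp_pos: [0.5939, 0.2591, 0.0608]
tool_rot: [[0.274, -0.962, 0.003], [-0.962, -0.274, 0.001], [-0.0, -0.003, -1.0]]
contact_force: [0.3, 0.5, -0.9]
opening: 0.0605
```

```bash
python3 go.py .5925 .258 .16; python3 - <<'E'
from workcell import bot
import cv2
p=bot.read_camera("side");cv2.imwrite("pics/s3.png",cv2.resize(p["image"][140:260,220:370,::-1],None,fx=4.8,fy=4.8,interpolation=cv2.INTER_CUBIC))
E
```

```text
t 5.4833 tcp [0.5939 0.2591 0.0608] tool mm [  0.7   1.3 -99.2] q [ 0.01  0.61 -0.67  1.55  0.41  1.12 -2.04] F [ 0.3  0.5 -0.9]
```

View pics/s3.png

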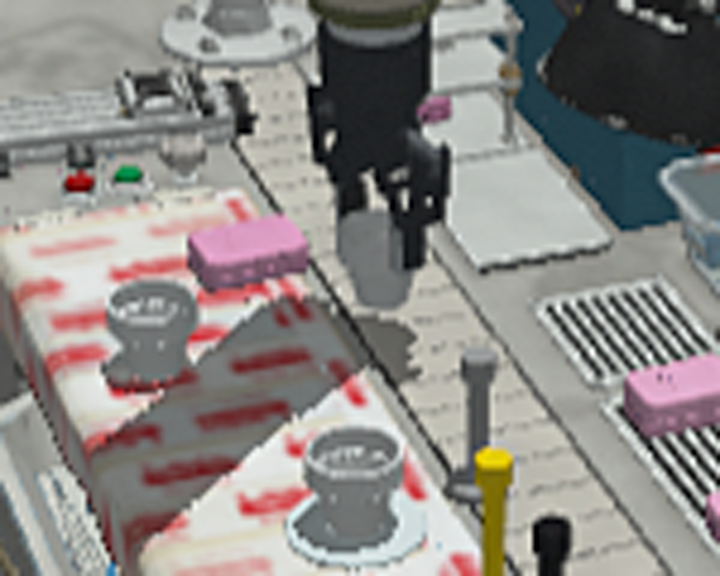

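The pot is lifted and upright at crop (375,265), with the bottom about 30 mm below the TCP. I'll raise it and carry it over the starter.

send_rows --targets "0 0 -25 0 0 0 55; 0 0 -30 0 0 0 55; 20 10 -30 0 0 0 55; 27 21 -4 0 0 0 55; 27 21 0 0 0 0 55; 27 21 0 0 0 0 55; 27 21 0 0 0 0 55; 20 20 0 0 0 0 55"

```text
time: 6.2
tcp_pos: [0.5231, 0.082, 0.1469]
tool_rot: [[0.272, -0.962, -0.0], [-0.962, -0.272, -0.001], [0.001, 0.001, -1.0]]
contact_force: [0.5, -1.2, -1.2]
opening: 0.0605
```

```bash
python3 go.py .502 .0393 .15
```

```text
t 6.2 tcp [0.5231 0.082  0.1469] tool mm [35.4 31.9 -3. ] q [ 0.39  0.27 -0.72  1.79  0.19  1.16 -1.68] F [ 0.5 -1.2 -1.2]
```

send_rows --targets "16 14 0 0 0 0 55; 12 10 0 0 0 0 55; 6 5 0 0 0 0 55; 2 2 0 0 0 0 55; 0 0 0 0 0 0 55; 0 0 0 0 0 0 55"

```text
time: 6.7
tcp_pos: [0.5041, 0.0428, 0.1473]
tool_rot: [[0.275, -0.961, 0.0], [-0.961, -0.275, 0.0], [-0.0, -0.0, -1.0]]
contact_force: [0.8, -0.3, -0.2]
opening: 0.0606
```

```bash
python3 go.py .502 .0393 .10; python3 - <<'E'
from workcell import bot
from h import *
p=bot.read_camera("side");cv2.imwrite("pics/s4.png",cv2.resize(p["image"][160:280,220:370,::-1],None,fx=4.8,fy=4.8,interpolation=cv2.INTER_CUBIC))
p=bot.read_camera("top");cv2.imwrite("pics/t4.png",cv2.resize(p["image"][190:310,230:380,::-1],None,fx=4.8,fy=4.8,interpolation=cv2.INTER_CUBIC))
E
```

```text
t 6.7 tcp [0.5041 0.0428 0.1473] tool mm [ 2.8  3.  47.3] q [ 0.47  0.2  -0.71  1.85  0.15  1.14 -1.58] F [ 0.8 -0.3 -0.2]
```

View pics/s4.png

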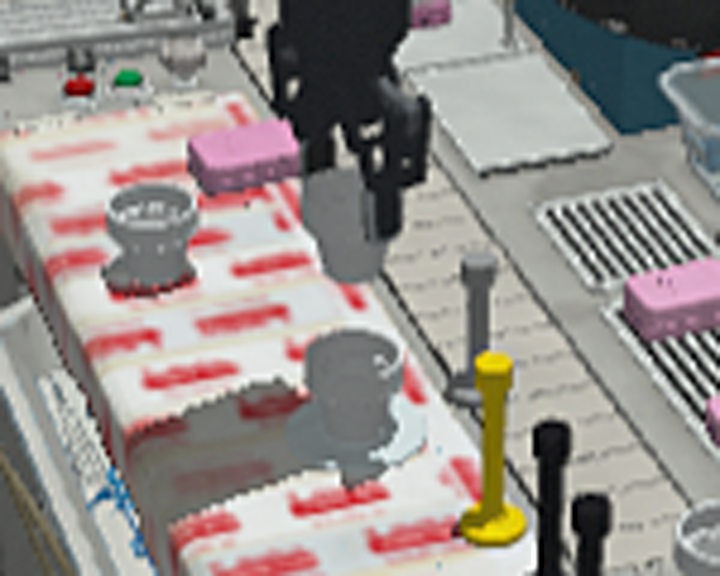

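The held pot at crop (345,225) seems to lean, with its foot shifted right. I'll measure the tilt from depth.

```bash
python3 - <<'E'
from workcell import bot
from h import *
import scipy.ndimage as nd
s=bot.get_state();tcp=np.array(s["tcp_pos"])
for n in("side","top"):
    p=bot.read_camera(n)
    for q in("pot1","starter"):
        for r in bot.cut_out(p,q):
            P,u,v=pts(p,r["region"])
            if len(P)<30: continue
            c=np.median(P,0)
            if np.hypot(*(c[:2]-tcp[:2]))<.06:
                print(n,q,round(r["conf"],2),np.round(r["xy"]),len(P),"z",P[:,2].min().round(3),P[:,2].max().round(3))
                if c[2]<.08: continue
                for z in np.arange(.10,.19,.008):
                    m=abs(P[:,2]-z)<.004
                    if m.sum()>4: print("  z%.3f"%z,m.sum(),"x",P[m,0].min().round(4),P[m,0].max().round(4),"y",P[m,1].min().round(4),P[m,1].max().round(4), "u",u[m].min(),u[m].max())
    if n=="side":
        # projected model of an upright pot at tcp, bottom tcp-30
        I=cv2.resize(p["image"][140:260,220:370,::-1],None,fx=4.8,fy=4.8,interpolation=cv2.INTER_CUBIC).copy()
        for z0,rad in((0,.0175),(.035,.026),(.035,.031),(.055,.031)):
            a=np.linspace(0,2*np.pi,60)
            L=np.array([(proj(p,[tcp[0]+rad*np.cos(t),tcp[1]+rad*np.sin(t),tcp[2]-.03+z0])-[220,140])*4.8 for t in a]).astype(np.int32)
            cv2.polylines(I,[L],True,(0,255,0),1)
        cv2.imwrite("pics/s5.png",I)
E
```

```text
side pot1 0.64 [290. 208.] 279 z 0.001 0.18
  z0.124 19 x 0.4867 0.5196 y 0.0202 0.0389 u 288 299
  z0.132 30 x 0.4849 0.5175 y 0.0189 0.0478 u 286 299
  z0.140 26 x 0.483 0.5171 y 0.018 0.0421 u 286 299
  z0.148 28 x 0.4809 0.5195 y 0.0159 0.0715 u 286 297
  z0.156 53 x 0.4743 0.5204 y 0.0113 0.0785 u 283 296
  z0.164 66 x 0.4738 0.5204 y 0.0092 0.0766 u 282 295
  z0.172 51 x 0.4744 0.516 y 0.0102 0.0766 u 282 295
side starter 0.74 [294. 240.] 368 z 0.005 0.067
```

View pics/s5.png

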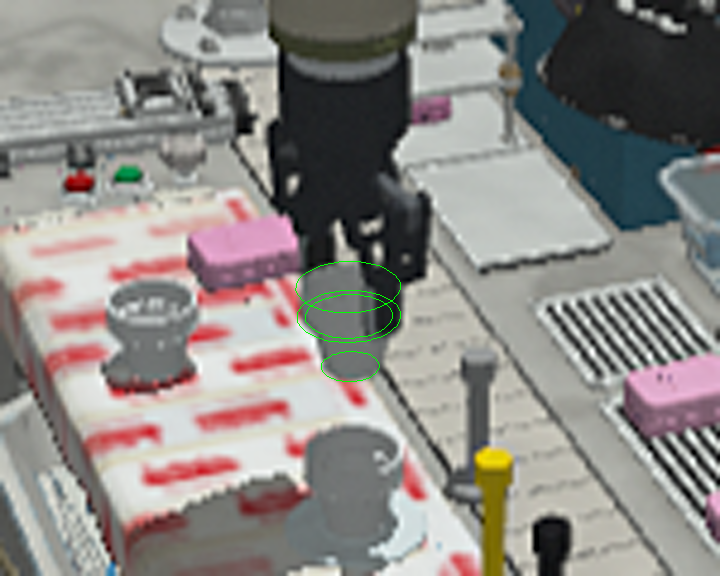

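The upright model (green) matches the held pot to within about one pixel, so the tilt is negligible. I'll correct xy and lower gently.

send_rows --targets "1.5 1.5 5 0 0 0 55; 1 1 12 0 0 0 55; 0 0 14 0 0 0 55; 0 0 10 0 0 0 55; 0 0 5 0 0 0 55; 0 0 0 0 0 0 55; 0 0 0 0 0 0 55"

```text
time: 7.68
tcp_pos: [0.5021, 0.0388, 0.1011]
tool_rot: [[0.274, -0.962, -0.0], [-0.962, -0.274, 0.0], [-0.0, 0.0, -1.0]]
contact_force: [-0.7, -0.1, -0.8]
opening: 0.0605
```

```bash
python3 go.py .502 .0393 .056
```

```text
t 7.6833 tcp [0.5021 0.0388 0.1011] tool mm [-0.5 -0.1 45.1] q [ 0.46  0.26 -0.69  1.9   0.19  1.05 -1.61] F [-0.7 -0.1 -0.8]
```

send_rows --targets "0 0 5 0 0 0 55; 0 0 8 0 0 0 55; 0 0 8 0 0 0 55; 0 0 6 0 0 0 55; 0 0 4 0 0 0 55; 0 0 0 0 0 0 55"

```text
time: 8.18
tcp_pos: [0.5015, 0.0386, 0.0692]
tool_rot: [[0.274, -0.962, -0.002], [-0.962, -0.274, 0.0], [-0.001, 0.002, -1.0]]
contact_force: [0.0, -0.4, -0.4]
opening: 0.0606
```

send_rows --targets "0 0 4 0 0 0 55; 0 0 4 0 0 0 55; 0 0 2 0 0 0 55; 0 0 0 0 0 0 55; 0 0 0 0 0 0 55"

```text
time: 8.6
tcp_pos: [0.5021, 0.0387, 0.0602]
tool_rot: [[0.274, -0.962, -0.0], [-0.962, -0.274, -0.0], [-0.0, 0.0, -1.0]]
contact_force: [0.4, 0.5, 0.1]
opening: 0.0608
```

```bash
python3 go.py .502 .0393 .056;  python3 - <<'E'
from workcell import bot
from h import *
p=bot.read_camera("side");cv2.imwrite("pics/s6.png",cv2.resize(p["image"][180:280,230:355,::-1],None,fx=5.6,fy=5.6,interpolation=cv2.INTER_CUBIC))
E
```

```text
t 8.6 tcp [0.5021 0.0387 0.0602] tool mm [-0.6 -0.   4.2] q [ 0.43  0.32 -0.68  1.93  0.24  0.97 -1.65] F [0.4 0.5 0.1]
```

View pics/s6.png

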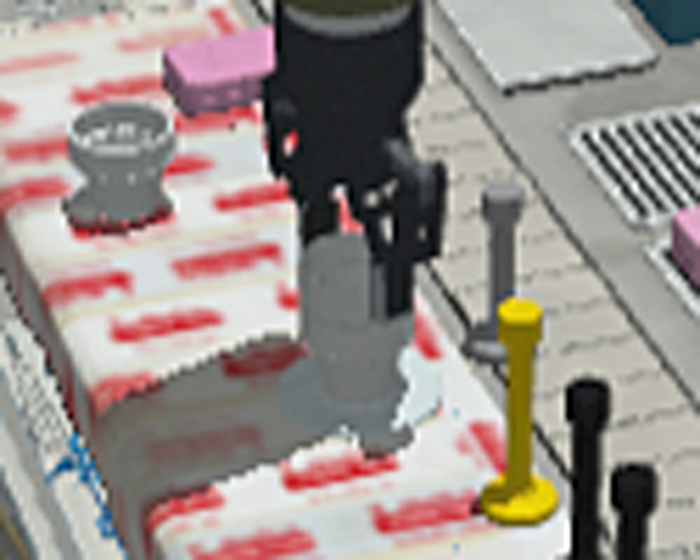

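No contact so far, and the pot is almost all the way in. Next are small steps down, watching force.

send_rows --targets "0 0 2 0 0 0 55; 0 0 2 0 0 0 55; 0 0 0 0 0 0 55; 0 0 0 0 0 0 55"

```text
time: 8.98
tcp_pos: [0.5021, 0.0387, 0.0562]
tool_rot: [[0.274, -0.962, -0.0], [-0.962, -0.274, -0.0], [0.0, 0.0, -1.0]]
contact_force: [0.7, 0.2, -0.5]
opening: 0.0607
```

send_rows --targets "0 0 1.5 0 0 0 55; 0 0 0 0 0 0 55; 0 0 0 0 0 0 55"

```text
time: 9.23
tcp_pos: [0.5027, 0.0389, 0.0557]
tool_rot: [[0.274, -0.962, 0.001], [-0.962, -0.274, -0.0], [0.0, -0.001, -1.0]]
contact_force: [-2.4, 0.3, 9.4]
opening: 0.0603
```

send_rows --targets "0 0 -1 0 0 0 62; 0 0 0 0 0 0 66; 0 0 0 0 0 0 72; 0 0 0 0 0 0 85; 0 0 0 0 0 0 85; 0 0 0 0 0 0 85"

```text
time: 9.73
tcp_pos: [0.5021, 0.0386, 0.0557]
tool_rot: [[0.274, -0.962, -0.0], [-0.962, -0.274, -0.0], [0.0, 0.0, -1.0]]
contact_force: [0.7, -0.8, -0.3]
opening: 0.0851
```

send_rows --targets "0 0 -5 0 0 0 85; 0 0 -15 0 0 0 85; 0 0 -25 0 0 0 85; 0 0 -30 0 0 0 85; -10 10 -25 0 0 0 85; -30 20 0 0 0 0 85; -35 20 0 0 0 0 85; -35 15 0 0 0 0 85"

```text
time: 10.4
tcp_pos: [0.4082, 0.1271, 0.1563]
tool_rot: [[0.273, -0.962, 0.001], [-0.962, -0.273, -0.001], [0.001, -0.001, -1.0]]
contact_force: [0.0, 1.4, -0.2]
opening: 0.0846
```

```bash
python3 go.py .4336 .2695 .13;  python3 - <<'E'
from workcell import bot
from h import *
for n in("side","top"):
    p=bot.read_camera(n)
    for nm,c,z in(("S",(.502,.039),.079),("A",(.4336,.2691),.055),("G",(.588,.058),.099)): print(n,nm,*rim(p,c,z)[:2])
    if n=="side":cv2.imwrite("pics/s7.png",cv2.resize(p["image"][180:280,230:355,::-1],None,fx=5.6,fy=5.6,interpolation=cv2.INTER_CUBIC))
    else: cv2.imwrite("pics/t7.png",cv2.resize(p["image"][180:300,200:350,::-1],None,fx=4.6,fy=4.6,interpolation=cv2.INTER_CUBIC))
E
```

```text
t 10.4 tcp [0.4082 0.1271 0.1563] tool mm [-130.1  -63.3   26.2] q [ 0.42 -0.01 -0.81  2.01 -0.01  1.13 -1.68] F [ 0.   1.4 -0.2]
side S [0.5035 0.0379 0.0326] 0.0785
side A [0.4332 0.2691 0.0338] 0.0549
side G [0.5894 0.0547 0.0105] 0.1003
top S [0.5014 0.0389 0.0302] 0.0783
top A [0.4332 0.2693 0.0305] 0.054
top G [0.5888 0.0576 0.0103] 0.0977h.py:19: RuntimeWarning: Mean of empty slice.
  return r.x.round(4),np.median(T[:,2]).round(4),g[mm].mean(0).round(4),len(T)
  ret = um.true_divide(
```

View pics/s7.png

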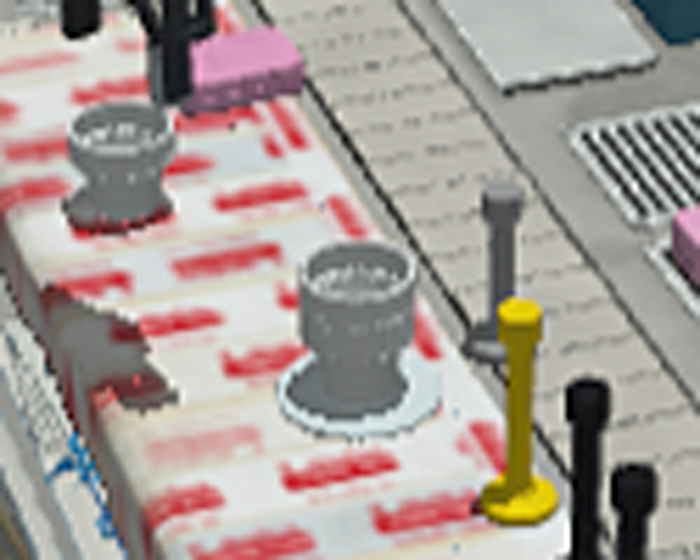

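View pics/t7.png

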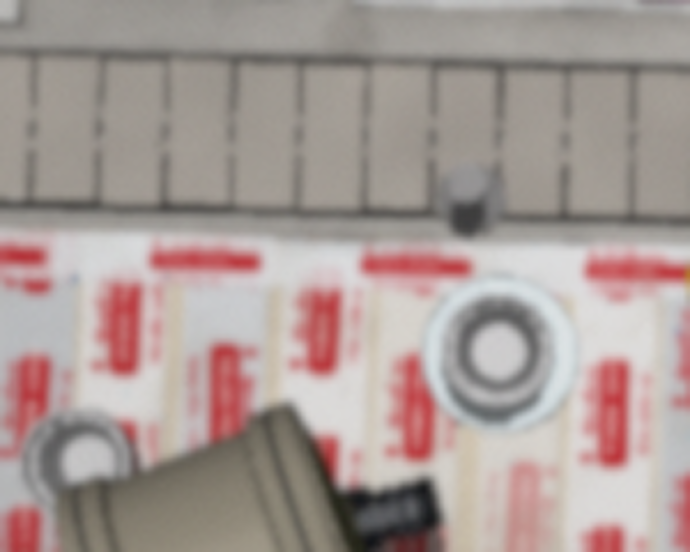

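The first pot is seated and upright, with its rim at 78.5 mm and centred. Now the near-left pot.

send_rows --targets "-25 -12 0 0 0 0 85; -30 -15 0 0 0 0 85; -30 -15 0 0 0 0 85; -25 -12 5 0 0 0 85; -14 -6 10 0 0 0 85; -4 -2 8 0 0 0 85; 0 0 3 0 0 0 85; 0 0 0 0 0 0 85"

```text
time: 11.17
tcp_pos: [0.4336, 0.2655, 0.1289]
tool_rot: [[0.274, -0.962, -0.002], [-0.962, -0.274, -0.001], [0.001, 0.002, -1.0]]
contact_force: [-1.1, -0.0, -0.8]
opening: 0.0851
```

```bash
python3 go.py .4335 .2692 .030;  python3 - <<'E'
from workcell import bot
from h import *
p=bot.read_camera("side");cv2.imwrite("pics/s8.png",cv2.resize(p["image"][130:230,200:325,::-1],None,fx=5.6,fy=5.6,interpolation=cv2.INTER_CUBIC))
E
```

```text
t 11.1667 tcp [0.4336 0.2655 0.1289] tool mm [-3.6 -1.1 98.9] q [ 0.16  0.28 -0.9   1.85  0.24  1.13 -2.12] F [-1.1 -0.  -0.8]
```

View pics/s8.png

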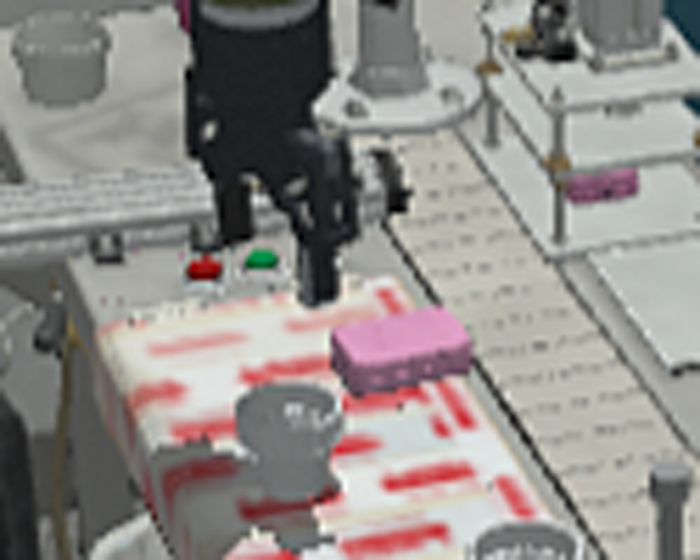

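send_rows --targets "-2 -1 15 0 0 0 85; -1 -0.5 20 0 0 0 85; 0 0 20 0 0 0 85; 0 0 18 0 0 0 85; 0 0 14 0 0 0 85; 0 0 9 0 0 0 85; 0 0 3 0 0 0 85; 0 0 0 0 0 0 85"

```text
time: 11.88
tcp_pos: [0.4347, 0.2696, 0.0307]
tool_rot: [[0.274, -0.962, -0.0], [-0.962, -0.274, -0.0], [0.0, 0.0, -1.0]]
contact_force: [-0.2, 0.4, 0.1]
opening: 0.0847
```

```bash
python3 go.py .4338 .2693 .030;  python3 - <<'E'
from workcell import bot
from h import *
p=bot.read_camera("side");cv2.imwrite("pics/s9.png",cv2.resize(p["image"][130:230,200:325,::-1],None,fx=5.6,fy=5.6,interpolation=cv2.INTER_CUBIC))
E
```

```text
t 11.8833 tcp [0.4347 0.2696 0.0307] tool mm [0.  1.  0.7] q [ 0.07  0.43 -0.83  1.93  0.39  0.95 -2.24] F [-0.2  0.4  0.1]
```

View pics/s9.png

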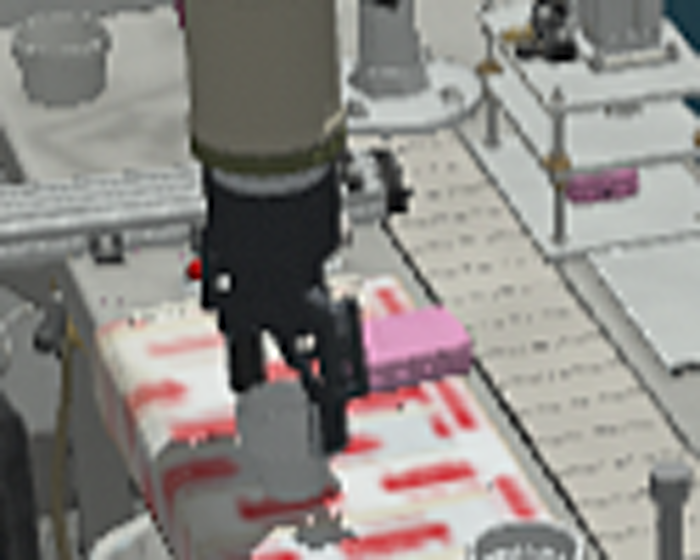

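The fingers straddle the near-left pot at crop (290,440), clear of the mould. I'll close and lift.

send_rows --targets "0 1 0 0 0 0 85; 0 0 0 0 0 0 58; 0 0 0 0 0 0 56; 0 0 0 0 0 0 55; 0 0 0 0 0 0 55; 0 0 0 0 0 0 55; 0 0 0 0 0 0 55; 0 0 0 0 0 0 55"

```text
time: 12.6
tcp_pos: [0.4343, 0.27, 0.0321]
tool_rot: [[0.274, -0.962, 0.002], [-0.962, -0.274, -0.0], [0.001, -0.001, -1.0]]
contact_force: [-3.5, -3.2, 14.3]
opening: 0.0606
```

send_rows --targets "0 0 -2 0 0 0 55; 0 0 -5 0 0 0 55; 0 0 -15 0 0 0 55; 0 0 -30 0 0 0 55; 0 0 -35 0 0 0 55; 0 0 -35 0 0 0 55; 0 0 -15 0 0 0 55; 0 0 0 0 0 0 55"

```text
time: 13.27
tcp_pos: [0.4352, 0.271, 0.1719]
tool_rot: [[0.274, -0.962, 0.006], [-0.962, -0.274, 0.002], [-0.0, -0.006, -1.0]]
contact_force: [0.7, -0.2, -0.8]
opening: 0.0603
```

```bash
python3 go.py .502 .039 .165
```

```text
t 13.2667 tcp [0.4352 0.271  0.1719] tool mm [241.5  -0.5   6.8] q [ 0.18  0.23 -0.92  1.8   0.2   1.2  -2.09] F [ 0.7 -0.2 -0.8]
```

send_rows --targets "25 0 0 0 0 0 55; 36 0 0 0 0 0 55; 36 0 0 0 0 0 55; 36 0 0 0 0 0 55; 36 0 0 0 0 0 55; 34 0 0 0 0 0 55; 25 0 0 0 0 0 55; 10 0 0 0 0 0 55"

```text
time: 13.93
tcp_pos: [0.4991, 0.0363, 0.1667]
tool_rot: [[0.269, -0.963, -0.001], [-0.963, -0.269, -0.001], [0.001, 0.002, -1.0]]
contact_force: [-0.8, 0.3, -0.7]
opening: 0.0607
```

send_rows --targets "2 0 2 0 0 0 55; 0 0 0 0 0 0 55; 0 0 0 0 0 0 55"

```text
time: 14.18
tcp_pos: [0.4989, 0.0407, 0.1654]
tool_rot: [[0.276, -0.961, -0.001], [-0.961, -0.276, 0.001], [-0.001, 0.001, -1.0]]
contact_force: [-0.7, 0.4, 0.2]
opening: 0.0605
```

```bash
python3 go.py .502 .039 .082;  python3 - <<'E'
from workcell import bot
from h import *
s=bot.get_state();tcp=np.array(s["tcp_pos"])
p=bot.read_camera("side")
I=cv2.resize(p["image"][140:260,220:370,::-1],None,fx=4.8,fy=4.8,interpolation=cv2.INTER_CUBIC).copy()
for z0,rad in((0,.0175),(.035,.031),(.055,.031)):
    a=np.linspace(0,2*np.pi,60)
    L=np.array([(proj(p,[tcp[0]+rad*np.cos(t),tcp[1]+rad*np.sin(t),tcp[2]-.032+z0])-[220,140])*4.8 for t in a]).astype(np.int32)
    cv2.polylines(I,[L],True,(0,255,0),1)
cv2.imwrite("pics/s10.png",I)
E
```

```text
t 14.1833 tcp [0.4989 0.0407 0.1654] tool mm [ 2.6 -2.6 83.4] q [ 0.54  0.18 -0.77  1.84  0.14  1.18 -1.57] F [-0.7  0.4  0.2]
```

View pics/s10.png

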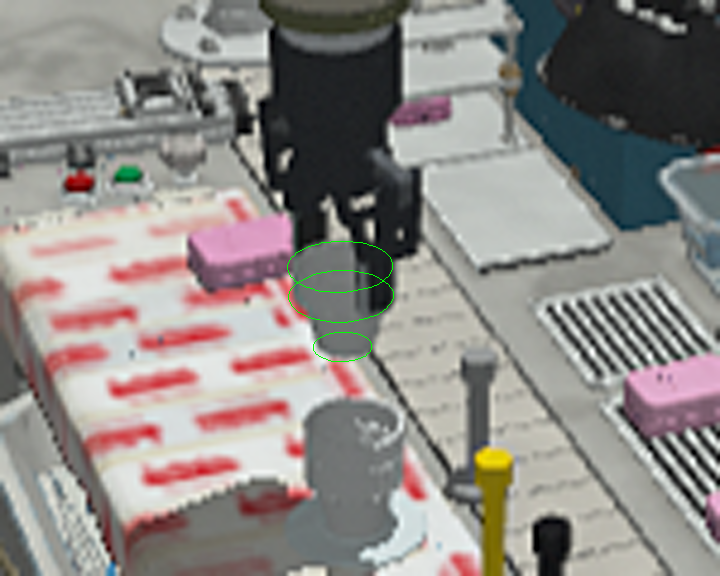

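The held pot is upright and matches the model about as well as the first one did. I'll align it and lower.

send_rows --targets "1.5 -1.5 8 0 0 0 55; 1 -1 12 0 0 0 55; 0 0 14 0 0 0 55; 0 0 10 0 0 0 55; 0 0 4 0 0 0 55; 0 0 0 0 0 0 55; 0 0 0 0 0 0 55"

```text
time: 14.82
tcp_pos: [0.5026, 0.0375, 0.1177]
tool_rot: [[0.275, -0.962, -0.0], [-0.962, -0.275, 0.0], [-0.0, 0.0, -1.0]]
contact_force: [1.0, 0.9, -0.8]
opening: 0.0607
```

```bash
python3 go.py .502 .039 .082
```

```text
t 14.8167 tcp [0.5026 0.0375 0.1177] tool mm [-1.6  0.1 35.7] q [ 0.52  0.25 -0.76  1.88  0.19  1.09 -1.61] F [ 1.   0.9 -0.8]
```

send_rows --targets "-1 0 4 0 0 0 55; -0.5 0 6 0 0 0 55; 0 0 7 0 0 0 55; 0 0 6 0 0 0 55; 0 0 5 0 0 0 55; 0 0 2 0 0 0 55; 0 0 0 0 0 0 55; 0 0 0 0 0 0 55"

```text
time: 15.48
tcp_pos: [0.5022, 0.0387, 0.0878]
tool_rot: [[0.274, -0.962, -0.0], [-0.962, -0.274, 0.0], [-0.0, 0.0, -1.0]]
contact_force: [0.2, -0.4, -0.5]
opening: 0.0606
```

```bash
python3 go.py .502 .039 .078
```

```text
t 15.4833 tcp [0.5022 0.0387 0.0878] tool mm [-0.3  0.1  9.8] q [ 0.5   0.29 -0.75  1.91  0.23  1.03 -1.64] F [ 0.2 -0.4 -0.5]
```

send_rows --targets "0 0 3 0 0 0 55; 0 0 3 0 0 0 55; 0 0 2 0 0 0 55; 0 0 0 0 0 0 55; 0 0 0 0 0 0 55"

```text
time: 15.9
tcp_pos: [0.5021, 0.0386, 0.0797]
tool_rot: [[0.274, -0.962, -0.0], [-0.962, -0.274, -0.0], [-0.0, 0.0, -1.0]]
contact_force: [-0.1, -0.5, -0.8]
opening: 0.0606
```

send_rows --targets "0 0 1.5 0 0 0 55; 0 0 0 0 0 0 55; 0 0 0 0 0 0 55"

```text
time: 16.15
tcp_pos: [0.5022, 0.0387, 0.0783]
tool_rot: [[0.274, -0.962, 0.0], [-0.962, -0.274, -0.0], [0.0, 0.0, -1.0]]
contact_force: [0.3, 0.1, -0.9]
opening: 0.0607
```

send_rows --targets "0 0 1.5 0 0 0 55; 0 0 0 0 0 0 55; 0 0 0 0 0 0 55"

```text
time: 16.4
tcp_pos: [0.5021, 0.0387, 0.0767]
tool_rot: [[0.274, -0.962, -0.0], [-0.962, -0.274, -0.0], [0.0, 0.0, -1.0]]
contact_force: [-0.2, -0.6, -1.2]
opening: 0.0604
```

send_rows --targets "0 0 1 0 0 0 55; 0 0 0 0 0 0 55; 0 0 0 0 0 0 55"

```text
time: 16.65
tcp_pos: [0.5025, 0.0388, 0.0762]
tool_rot: [[0.274, -0.962, 0.001], [-0.962, -0.274, -0.0], [0.0, -0.001, -1.0]]
contact_force: [-0.7, -0.6, 4.5]
opening: 0.0604
```

Contact at 0.0762, where seating was expected (0.076). I'll release and retreat straight up.

send_rows --targets "0 0 -0.5 0 0 0 62; 0 0 0 0 0 0 66; 0 0 0 0 0 0 72; 0 0 0 0 0 0 85; 0 0 0 0 0 0 85; 0 0 0 0 0 0 85"

```text
time: 17.15
tcp_pos: [0.5021, 0.0387, 0.0762]
tool_rot: [[0.274, -0.962, -0.0], [-0.962, -0.274, -0.0], [0.0, 0.0, -1.0]]
contact_force: [-0.4, -0.7, 1.0]
opening: 0.085
```

send_rows --targets "0 0 -5 0 0 0 85; 0 0 -15 0 0 0 85; 0 0 -25 0 0 0 85; 0 0 -30 0 0 0 85; -10 5 -25 0 0 0 85; -30 10 0 0 0 0 85; -35 10 0 0 0 0 85; -35 10 0 0 0 0 85"

```text
time: 17.82
tcp_pos: [0.4378, 0.1357, 0.177]
tool_rot: [[0.273, -0.962, 0.001], [-0.962, -0.273, -0.0], [0.001, -0.001, -1.0]]
contact_force: [0.1, 1.1, 1.8]
opening: 0.0852
```

send_rows --targets "-30 0 0 0 0 0 85; -15 0 0 0 0 0 85; 0 0 0 0 0 0 85; 0 0 0 0 0 0 85"

```text
time: 18.15
tcp_pos: [0.4258, 0.1786, 0.1766]
tool_rot: [[0.276, -0.961, 0.0], [-0.961, -0.276, -0.0], [0.0, -0.0, -1.0]]
contact_force: [-0.2, -0.1, -0.7]
opening: 0.0847
```

```bash
python3 go.py .502 .039 .2;  python3 - <<'E' 2>/dev/null
from workcell import bot
from h import *
for n in("side","top"):
    p=bot.read_camera(n)
    for nm,c,z in(("S",(.502,.039),.099),("G",(.588,.058),.099),("C",(.645,-.202),.055)): print(n,nm,*rim(p,c,z)[:2])
    for q in ("wide_pot","mould"):
        for r in bot.cut_out(p,q)[:1]:
            P,u,v=pts(p,r["region"]);print(n,q,np.round((P[:,:2].max(0)+P[:,:2].min(0))/2,3))
    if n=="side":cv2.imwrite("pics/s11.png",cv2.resize(p["image"][180:280,230:355,::-1],None,fx=5.6,fy=5.6,interpolation=cv2.INTER_CUBIC))
    else: cv2.imwrite("pics/t11.png",cv2.resize(p["image"][170:310,160:480,::-1],None,fx=2.5,fy=2.5,interpolation=cv2.INTER_CUBIC))
E
```

```text
t 18.15 tcp [0.4258 0.1786 0.1766] tool mm [155.3 -34.7 -23.3] q [ 0.4   0.08 -0.91  1.91  0.07  1.19 -1.83] F [-0.2 -0.1 -0.7]
side S [0.5045 0.037  0.0327] 0.0986
side G [0.5903 0.0551 0.0108] 0.0998
side C [ 0.6461 -0.2032  0.0318] 0.0538
side wide_pot [ 0.464 -0.187]
side mould [0.535 0.383]
top S [0.5018 0.0388 0.0303] 0.0987
top G [0.5888 0.0576 0.0104] 0.0985
top C [ 0.6446 -0.2014  0.0305] 0.0524
top wide_pot [ 0.455 -0.218]
top mould [0.537 0.387]
```

View pics/s11.png

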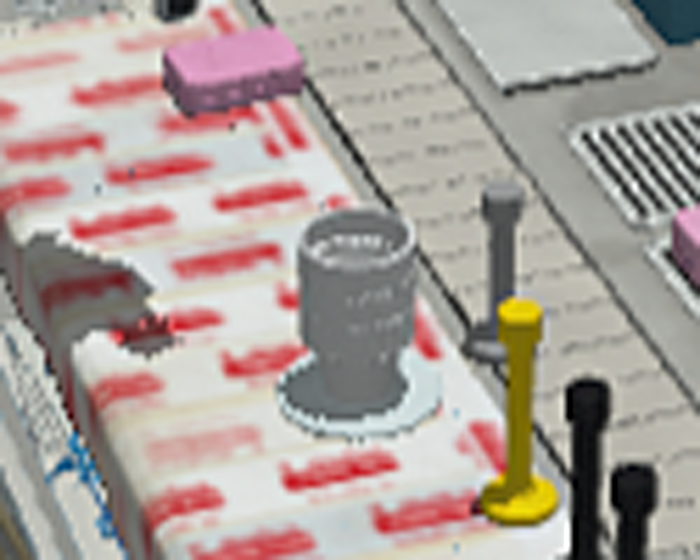

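View pics/t11.png

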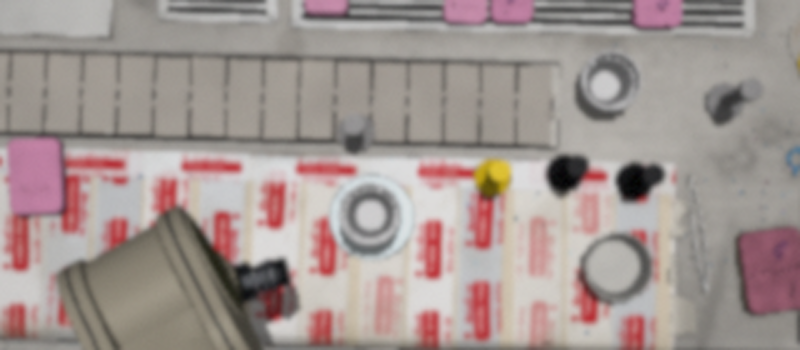

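The stack is upright on the base, with its rim at 98.7 mm against 98.5 mm for the post in the top view. Nothing else has moved and the robot is clear, so I'm handing in.

```bash
python3 - <<'E'
from workcell import bot
print(bot.close_job())
E
```

```text
the job is handed in; nothing more can be done
None
```

The job is handed in. I nested the two narrow pots from the left into the starter, one at a time, because the steel post next to the base is the 99 mm one and needs only two.

- **Level:** in the top camera the stack rim is at 98.7 mm and the post top at 98.5 mm. The side camera gives 98.6 and 99.8 mm, which is within its calibration.
- **Position:** the stack is upright, and its centre is within about 1 mm of where the starter first stood by the top camera. The side camera puts it about 2 mm off.
- **Left alone:** the third narrow pot, the wide pot and the mould read within about 3 mm of where they stood at the start in the top view. One side-view reading of the wide pot was about 30 mm off in y. I averaged that one over the whole cut-out instead of just the rim, and the top view shows the pot unmoved, so I discounted it.
- **Limits:** the arm was clear of everything at about 18 s, and the highest force I saw reported was about 15 N.

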